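Hang the ear defenders on the swing-out bar

ROBOT

A 6-joint arm with a two-finger parallel gripper is mounted at the origin on the work surface. World frame = base frame: x ahead of the robot, y to its left, z up, the work surface at z = 0. Lengths are in mm, angles in rad, forces in N, time in s.
With the tool pointing down it reaches from about 350 to 925 mm from the base axis. Payload 6.4 kg.
Tool frame: the origin (TCP) lies on the centre line of the jaws, within the pads' length; the fingertips stand 8 mm ahead of it and the grasp point (between the pads) lies 11 mm behind it; z points along the fingers, y is the line along which they close (so a half turn about z gives the same grasp; the last joint's range is limited). The gripper opens to 85 mm and grips with 20 to 120 N. Pads are 22 mm wide; open, the fingers measure 114 mm over their backs; the gripper's body (76 mm by 85 mm) begins 54 mm behind the grasp point. The pads swing forward as they close: fully open they stand 13 mm farther back than shut.
Start: joints at [1.102, 0.245, 1.558, -0, 1.339, -0.174], TCP at [188.854, 621.971, 239.29] pointing down, gripper open.
Joint ranges: [-3.13, 3.13], [-1.02, 2.26], [0.13, 2.54], [-0.95, 4.09], [0.21, 2.88], [-2.74, 2.74]. Speed limits (rad/s): [2.57, 2.57, 3.14, 3.14, 3.14, 3.14].

INTERFACE

Orientations are given as a unit quaternion [w, x, y, z].
In Python, from cell import manip gives the robot as it stands.
- The arm moves only by the tool move_arm, never from a script. Its argument "plan" is text: rows parted by semicolons, each of 4 numbers parted by spaces: the shift along the tool's x, y, z in mm, then the turn about the tool's z in degrees. In form: x y z twist; .... A call has 1 to 20 rows; each row shifts and turns the commanded pose from where the row before left it, along the tool's axes as they then stand; what a row does not reach is not made up. A row lasts 1/12 s, in which the tool goes at most 41.7 mm and 7.16 degrees, less where a joint would pass 70% of its speed; a pose out of reach is approached as far as the arm can. A call is refused whole if a number of a shift passes 41.7 or a number of a turn 7.16, either way. A call with a gripper value outside its range is refused whole. "grip" is the finger opening in mm, from 0 to 85.4, set as the call begins (left out, the last holds). The fingers move at their own pace and stop on an object; "squeeze" is the grip in N (left out, the last holds). Time passes only in rows, so rows that do not move let the fingers close. It gives the time, the measured TCP pose, the force, the opening and the grip force at its end, in the units of the state.
- manip.get_obs(): the state, without advancing time (a new reading comes with each control period).
- manip.camera(name): name is "side" or "top" or "wrist"; returns the picture (384x512x3 uint8, red, green, blue); there is no depth.
- manip.calibration(name): a dict with "fx", "fy", "cx", "cy" (pixels), "R" (3x3) and "t" (3): a world point X has camera coordinates R X + t. Camera axes: x right, y down, z forward; pixel columns grow to the right and rows downward; lengths in mm; the calibration is good to about 2 mm. A picture is of the moment at which its call begins: read the wrist's pose just before it. calibration takes no time and is no camera call; for the wrist camera it gives the pose at the moment of the call.
- manip.hand_in(): hands the job in; it is judged then, once.
Trained networks look in the newest picture that a camera, given by its name, has taken for a name from the list of things; names that differ only in an ending like _2 or _b are one class to them, and where a whole thing is asked for, a point or a joint stands for the part that bears it (a point fixed in the world has none). Each returns a list of dicts, best first, with "conf" (0 to 1); they miss things now and then, are a little off and sometimes report something else, mostly with a low value. They report only what shows in the picture. A call takes as long as a camera call. They do not tell look-alikes from the thing itself.
- manip.cut_out(camera, label): "pixels" (384x512 bool, what is visible of it).
- manip.landmark_of(camera, label): "xyz" ([x, y, z] in mm, in the coordinates of the camera as it stood for that picture, good to about 4 mm: a listed point, or the origin of a listed thing).
The state is a dict: "clock": time; "joint_positions": joint angles; "joint_vel": joint speeds; "joint_torque": joint torques, N m; "tcp_pos": TCP position; "tool_rot": TCP orientation; "wrist_force": force on the tool from outside, world axes, zero at the start; "moment": the same for the moment, N m; "opening": opening from 0.0 (shut) to 1.0 (fully open); "grasp_force": force on a finger pad.
Only numpy, scipy, OpenCV 4.12 (cv2) and the standard library are available. Lean on these libraries where they do the work, as an engineer would, in place of code of your own. Each camera call takes 0.05 s, during which the arm holds its last target. There are 200 camera calls.

TASK

Swing the wooden hanger bar on the chest all the way out to its stop. Then take the ear defenders from the sloping cradle and hang them on the bar by the pad of their headband, one cup on each side, straight and still; set them down gently, do not drop them. Leave the bottle, the tape roll and the brush where they are.

Things in the scene. Friction and masses are not known exactly. Their poses are not given: they have to be found in the camera images.
- hanger (a joint): Angle of the swing-out hanger bar about its upright hinge, rad: 0 = folded along the chest's side, grows as the free end swings away from the chest, stop at 1.571 (straight out from the chest). Friction hinge (0.2 N m, about 1 N at the knob), no spring: stays where left. It starts between 0.1 and 0.5.
- hanger_hinge (a point): Point on the hanger's upright hinge axis, level with the bar's flat top, 170 mm above the bench. The hanger is a pale wooden bar 240 mm long from the hinge axis to its free end, 44 mm wide and 20 mm high in section. Axes as hanger_seat.
- hanger_seat (a point): Middle of the flat top face of the hanger bar, 120 mm from the hinge axis. Turns with the bar: its x axis runs along the bar towards the hinge, y across the bar, z up.
- hanger_knob (a point): Centre of the top of the red upright knob on the bar's free end: a cylinder 22 mm across standing 36 mm above the bar's top, 230 mm from the hinge axis. It turns with the bar.
- chest: Fixed wooden chest 280 (x) x 160 (y) x 160 (z) mm, some small stock on its top up to 210 mm above the bench; origin at the centre of its underside. The hanger is on its right-hand (own -y) side, hinge axis at own (110, -125) mm; folded, the bar points to its own -x; fully out it points to its own -y.
- cradle: Fixed plywood V-shaped cradle, 200 mm long (own y), 110 mm deep, back board reaching 90 mm above the bench; origin on the bench under it. In it the ear defenders lean 35 degrees from upright towards its own -x, the top of the headband hanging free about 165 mm above the bench.
- ear_defenders: Rigid ear defenders, 0.15 to 0.3 kg, 186 mm wide: two orange cups (each 70 x 44 x 80 mm in own x, y, z, with a gap of 92 mm between) joined by an arched headband in the own y-z plane, with a black pad on its crown. Origin midway between the cups, level with their undersides; own z points from cups to the headband's top at z = 150 mm; own x runs across the band.
- crown (a point): Centre of the underside of the crown pad, at own z = 134 mm of the ear defenders, whose axes it shares. This face rests on the bar. The flat black pad is 44 mm wide (x), 56 mm long (y) and 16 mm thick (z = 134 to 150 mm); pinch it across its width with the finger tips about level with its underside, so that they do not foul the bar.
- glue_bottle: Loose white glue bottle, 48 mm across, 120 mm tall, standing; origin at the centre of its underside. Leave alone.
- tape_roll: Loose yellow roll of tape lying flat, 104 mm across, 25 mm high; origin at the centre of its underside. Leave alone.
- brush: Loose brush 190 mm long lying on the bench along its own x; origin under its middle. Leave alone.
There are look-alikes about, which are no part of the job. What is shaped like the ear_defenders but blue is not meant.

How it is judged:
By the outcome, as a careful person would: the job done as asked, in the order asked, and still so for the second after the job is handed in, with the robot touching nothing.
It also fails if it takes over 64 s, if anything falls off the work surface, if the arm or the gripper's body presses on something with over 40 N, if the wrist force passes 120 N, or if a joint passes its speed limit or range.

## Working session

There is one attempt and no reset: what is moved stays moved. The work goes in short steps, Python scripts to look and compute and a tool call to move; the robot and the scene stay as the last step left them, time stands still between calls to the robot, and variables do not carry over. Pictures are saved under pics/ and viewed, at most 10 in all, crops included, and the job is handed in when it is done.

Besides the shell and the picture viewer there is one more tool, called after "Emit:" as name(argument=value, ...) on one line, values as JSON. move_arm: Moves the arm, as the interface text tells. Its arguments: {"type":"object","properties":{"plan":{"type":"string"},"grip":{"type":"number"},"squeeze":{"type":"number"}},"required":["plan"]}

```bash
mkdir -p pics; cat > h.py <<'E'
from cell import manip
import numpy as np, cv2
from scipy.spatial.transform import Rotation as Ro
def w(cam,label,n=3,c=None):
    c=c or manip.calibration(cam); R=np.array(c["R"]);t=np.array(c["t"])
    for d in manip.landmark_of(cam,label)[:n]:
        p=np.array(d["xyz"]); X=R.T@(p-t)
        u=(c["fx"]*p[0]/p[2]+c["cx"],c["fy"]*p[1]/p[2]+c["cy"])
        print(cam,label,round(d["conf"],2),X.round(0),np.round(u))
def tool():
    o=manip.get_obs(); q=o["tool_rot"]; return np.array(o["tcp_pos"]),Ro.from_quat([q[1],q[2],q[3],q[0]]).as_matrix(),o
def snap(cam,name):
    im=manip.camera(cam); cv2.imwrite(f"pics/{name}.png",im[:,:,::-1]); return im
E
python3 - <<'E'
from h import *
a=snap("side","a_s");b=snap("top","a_t")
p,R,o=tool();print(p,R.round(2),o["clock"])
for cam in("side","top"):
    for l in("hanger_hinge","hanger_seat","hanger_knob","chest","cradle","ear_defenders","crown","glue_bottle","tape_roll","brush"): w(cam,l,2)
cv2.imwrite("pics/a.png",cv2.resize(np.vstack([a,b]),(450,600+75) if 0 else (400,600))[:,:,::-1])
E
```

```text
[188.64722332 621.50871434 238.26864651] [[-0.96  0.29 -0.  ]
 [ 0.29  0.96 -0.  ]
 [ 0.   -0.   -1.  ]] 0.1
side hanger_hinge 0.62 [626. 287. 167.] [269. 119.]
side hanger_seat 0.85 [504. 273. 170.] [235. 124.]
side hanger_knob 0.83 [393. 254. 204.] [201. 123.]
side chest 0.6 [519. 421.   3.] [238. 131.]
side cradle 0.82 [ 617. -231.   -0.] [288. 274.]
side cradle 0.35 [ 544. -205.  153.] [263. 241.]
side ear_defenders 0.72 [ 617. -238.   43.] [289. 268.]
side ear_defenders 0.63 [ 357. -316.   49.] [202. 302.]
side crown 0.84 [ 546. -206.  156.] [264. 241.]
side crown 0.66 [ 281. -215.   25.] [176. 277.]
side glue_bottle 0.54 [437.  18.   3.] [224. 214.]
side tape_roll 0.59 [725.  47.  -3.] [306. 200.]
side brush 0.67 [ 506. -423.    0.] [260. 340.]
top hanger_hinge 0.7 [624. 288. 170.] [145. 159.]
top hanger_seat 0.8 [507. 269. 170.] [152. 206.]
top hanger_knob 0.74 [396. 252. 209.] [153. 253.]
top chest 0.63 [521. 419.   2.] [115. 211.]
top cradle 0.61 [ 619. -233.    5.] [344. 172.]
top cradle 0.24 [504. 269. 172.] [151. 207.]
top ear_defenders 0.83 [ 609. -239.   45.] [350. 173.]
top ear_defenders 0.39 [621. 288. 170.] [145. 160.]
top crown 0.71 [ 271. -208.   25.] [343. 299.]
top crown 0.65 [ 545. -214.  154.] [351. 188.]
top glue_bottle 0.61 [436.  18.   2.] [257. 238.]
top tape_roll 0.73 [727.  49.  -2.] [245. 139.]
top brush 0.66 [ 505. -420.   -0.] [413. 211.]
```

View pics/a_t.png

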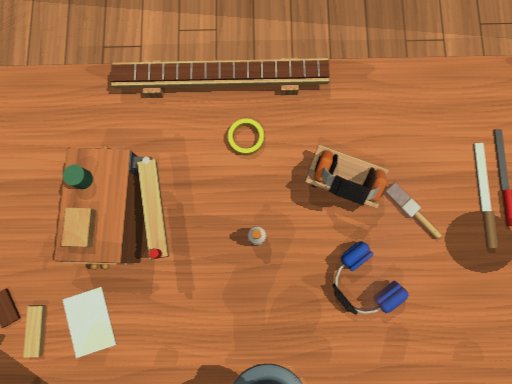

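View pics/a_s.png

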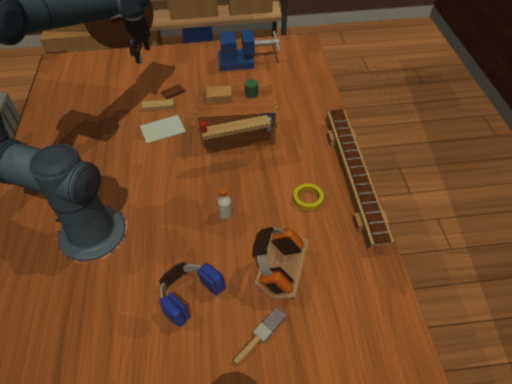

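The top view shows the bar with its red knob at (154,253), swung slightly out from the chest. The orange set is in the cradle at (345,185) and the blue look-alike lies at (365,280). The network positions agree with what I see. I'll go above the knob and turn the tool so one finger will sit behind it.

Emit:
move_arm(plan="-28 -27 0 0; -28 -27 0 0; -28 -27 0 0; -28 -27 0 0; -28 -27 0 0; -28 -27 0 0; -28 -27 0 0; -28 -27 0 0; -28 -27 0 0; -28 -27 0 0; -23 -25 0 0; 0 0 0 7; 0 0 0 7; 0 0 0 7; 0 0 0 7; 0 0 0 7; 0 0 0 7; 0 0 0 7; 0 0 0 7; 0 0 0 7", grip=45)

```text
clock: 2.77
tcp_pos: [393.1, 251.7, 239.4]
tool_rot: [0.0, 0.644, 0.765, 0.0]
wrist_force: [0.1, -0.1, -0.2]
opening: 0.531
grasp_force: 0.0
```

Emit:
move_arm(plan="0 0 0 7; 0 0 0 7; 0 0 0 7; 0 0 0 7; 0 0 0 7; 0 0 0 7; 0 0 0 7; 0 0 0 7; 0 0 0 7; 0 0 0 7; 0 0 0 7; 0 0 0 7; 0 0 0 7; 0 0 0 0")

```text
clock: 3.93
tcp_pos: [393.1, 251.7, 239.4]
tool_rot: [-0.0, 0.997, 0.078, 0.0]
wrist_force: [0.2, 0.4, -0.4]
opening: 0.525
grasp_force: 0.0
```

```bash
cat >> h.py <<'E'
def to(X): # shift in tool axes to world point
    p,R,o=tool(); print("tcp",p.round(1),"shift",(R.T@(np.array(X)-p)).round(1),"F",np.round(o["wrist_force"],1),"open",round(o["opening"],2),"t",o["clock"])
E
python3 - <<'E'
from h import *
p,R,o=tool();print(R.round(3))
manip.camera("wrist");w("wrist","hanger_knob",2)
manip.camera("top");w("top","hanger_knob",1)
to([394,253,188]);print(o["joint_positions"])
E
```

```text
[[ 0.988  0.156  0.   ]
 [ 0.156 -0.988  0.   ]
 [ 0.    -0.    -1.   ]]
wrist hanger_knob 0.72 [390. 253. 205.] [255. 229.]
top hanger_knob 0.77 [396. 255. 207.] [152. 252.]
tcp [393.1 251.7 239.3] shift [ 1.1 -1.2 51.3] F [ 0.2  0.3 -0.3] open 0.53 t 4.1333
[ 3.25832844e-01 -2.01461702e-01  2.01166215e+00  1.27230523e-06
  1.33111258e+00  1.73955676e+00]
```

Emit:
move_arm(plan="1 0 17 0; 0 0 17 0; 0 0 17 0; 0 0 0 0; 0 0 0 0")

```text
clock: 4.55
tcp_pos: [393.5, 251.6, 187.7]
tool_rot: [0.0, 0.997, 0.08, -0.001]
wrist_force: [0.4, 0.8, 0.4]
opening: 0.531
grasp_force: 0.0
```

Emit:
move_arm(plan="0 0 0 0; 0 0 0 0; 0 0 0 0; 0 0 0 0; 0 2 0 0; 0 4 0 -1; 0.2 8 0 -2; 0.4 14 0 -3.5; 0.4 14 0 -3.5; 0.4 14 0 -3.5; 0.4 14 0 -3.5; 0.4 14 0 -3.5; 0.4 14 0 -3.5; 0.4 14 0 -3.5; 0.4 14 0 -3.5; 0.4 14 0 -3.5; 0.4 14 0 -3.5; 0.4 14 0 -3.5; 0 0 0 0", grip=30)

```text
clock: 6.13
tcp_pos: [476.5, 107.5, 188.8]
tool_rot: [0.001, 0.904, 0.427, 0.001]
wrist_force: [-0.3, -0.3, 0.7]
opening: 0.349
grasp_force: 0.0
```

```bash
python3 - <<'E'
from h import *
manip.camera("wrist");w("wrist","hanger_knob",1)
manip.camera("top");w("top","hanger_knob",1);w("top","hanger_hinge",1)
p,R,o=tool();print(R.round(3),np.hypot(*(p[:2]-[625,288])));to(p)
E
```

```text
wrist hanger_knob 0.83 [471. 112. 209.] [245. 276.]
top hanger_hinge 0.61 [625. 286. 172.] [146. 159.]
[[ 0.635  0.773 -0.   ]
 [ 0.773 -0.635  0.   ]
 [-0.    -0.    -1.   ]] 233.7148735757789
tcp [474.5 109.2 188.2] shift [0. 0. 0.] F [ 0.1 -0.6 -0.1] open 0.35 t 6.3833
```

Emit:
move_arm(plan="0.4 14 0 -3.5; 0.4 14 0 -3.5; 0.4 14 0 -3.5; 0.4 14 0 -3.5; 0.4 14 0 -3.5; 0.4 14 0 -3.5; 0.4 14 0 -3.5; 0.4 14 0 -3.5; 0.4 14 0 -3.5; 0.3 10 0 -2.5; 0 4 0 -1; 0 2 0 0; 0 2 0 0; 0 1 0 0; 0 0 0 0")

```text
clock: 7.63
tcp_pos: [607.5, 57.1, 188.2]
tool_rot: [-0.0, 0.734, 0.679, -0.0]
wrist_force: [-0.5, -0.6, -0.9]
opening: 0.358
grasp_force: 0.3
```

```bash
python3 - <<'E'
from h import *
p,R,o=tool();print(R.round(3));to(p)
manip.camera("top");w("top","hanger_hinge",1);w("top","hanger_seat",1)
E
```

```text
[[ 0.077  0.997 -0.   ]
 [ 0.997 -0.077  0.   ]
 [ 0.    -0.    -1.   ]]
tcp [607.5  57.1 188.2] shift [0. 0. 0.] F [-0.5 -0.6 -0.9] open 0.36 t 7.6333
top hanger_hinge 0.72 [622. 288. 169.] [145. 160.]
top hanger_seat 0.79 [616. 170. 171.] [193. 161.]
```

Force is still near zero, so the stop has not been reached. I'll push on gently.

Emit:
move_arm(plan="0 2 0 0; 0 2 0 0; 0 1 0 0; 0 0 0 0")

```text
clock: 8.12
tcp_pos: [613.2, 56.4, 188.3]
tool_rot: [0.0, 0.734, 0.679, 0.0]
wrist_force: [-0.6, 0.3, -0.5]
opening: 0.35
grasp_force: 0.1
```

Emit:
move_arm(plan="0 2 0 0; 0 2 0 0; 0 1 0 0; 0 0 0 0")

```text
clock: 8.45
tcp_pos: [616.1, 56.1, 188.2]
tool_rot: [-0.002, 0.734, 0.68, -0.002]
wrist_force: [-9.9, 0.1, 5.2]
opening: 0.356
grasp_force: 4.9
```

The stop is reached, with 10 N reaction. I'll back off, lift, and look at the crown from above.

Emit:
move_arm(plan="0 -4 0 0; 0 -2 0 0; 0 0 -20 0; 0 0 -30 0; 0 0 -30 0; 0 0 -30 0; 0 0 0 0", grip=80)

```text
clock: 9.03
tcp_pos: [615.1, 56.3, 306.7]
tool_rot: [0.005, 0.734, 0.679, 0.005]
wrist_force: [-0.0, 0.7, 0.9]
opening: 0.932
grasp_force: 0.0
```

```bash
python3 - <<'E'
from h import *
manip.camera("wrist");w("wrist","hanger_knob",1);w("wrist","hanger_seat",1)
to([550,-208,300])
E
```

```text
wrist hanger_knob 0.83 [610.  59. 209.] [251. 192.]
wrist hanger_seat 0.81 [612. 168. 163.] [247.  55.]
tcp [612.   56.5 298.4] shift [-268.5  -41.6   -1.7] F [-0.1 -0.1  0.6] open 0.93 t 9.1833
```

Emit:
move_arm(plan="-27 -4 0 0; -27 -4 0 0; -27 -4 0 0; -27 -4 0 0; -27 -4 0 0; -27 -4 0 0; -27 -4 0 0; -27 -4 0 0; -27 -5 0 0; -26 -5 0 0; 0 0 0 6; 0 0 0 5; 0 0 0 5; 0 0 0 0; 0 0 0 0")

```text
clock: 10.43
tcp_pos: [548.9, -208.2, 296.6]
tool_rot: [-0.001, 0.82, 0.572, -0.0]
wrist_force: [1.3, -0.6, 0.1]
opening: 0.943
grasp_force: 0.0
```

```bash
python3 - <<'E'
from h import *
c=manip.calibration("wrist");a=snap("wrist","b")
w("wrist","crown",1);w("wrist","ear_defenders",1);w("wrist","cradle",1)
p,R,o=tool();print(R.round(3));to([550,-208,300])
E
```

```text
wrist crown 0.98 [ 539. -213.  158.] [251. 187.]
[[ 0.347  0.938 -0.001]
 [ 0.938 -0.347  0.   ]
 [ 0.    -0.001 -1.   ]]
tcp [ 549.3 -208.3  297.9] shift [ 0.5  0.5 -2.1] F [-0.3  0.2  0. ] open 0.93 t 10.6333
```

View pics/b.png

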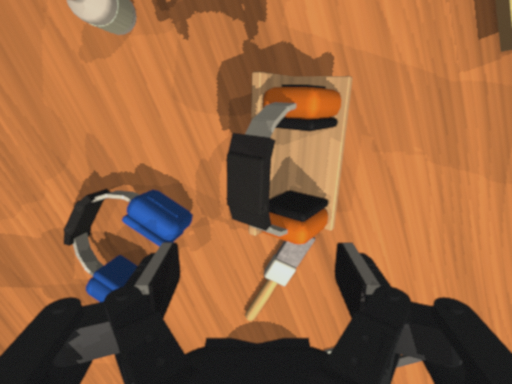

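The wrist view shows the pad centred near (251,182), with the cups at (305,103) and (297,218). The tool is therefore a few degrees off in yaw, so I'll compute it properly.

```bash
python3 - <<'E'
from h import *
im=cv2.imread("pics/b.png"); c=manip.calibration("wrist");R=np.array(c["R"]);t=np.array(c["t"])
def bp(u,v,z):
    d=R.T@np.array([(u-c["cx"])/c["fx"],(v-c["cy"])/c["fy"],1]);C=-R.T@t
    return (C+d*(z-C[2])/d[2])
hsv=cv2.cvtColor(im,cv2.COLOR_BGR2HSV)
m=((hsv[...,1]>215)&(hsv[...,0]<14)&(hsv[...,2]>90)).astype(np.uint8);m[:60]=0;m[260:]=0
n,_,s,cc=cv2.connectedComponentsWithStats(m)
for i in np.argsort(-s[1:,4])[:3]+1: print(s[i],cc[i])
d=(hsv[...,2]<60).astype(np.uint8);d[:125]=0;d[232:]=0;d[:,:222]=0;d[:,278:]=0
n,l,s,cc=cv2.connectedComponentsWithStats(d);k=1+np.argmax(s[1:,4]);print(s[k],cc[k])
pts=np.argwhere(l==k)[:,::-1].astype(np.float32);print(cv2.minAreaRect(pts))
for q in cv2.boxPoints(cv2.minAreaRect(pts)): print(q.round(),bp(*q,165).round())
A=bp(308,89,100)-bp(301,224,100) ;print("rough y ang",np.degrees(np.arctan2(A[1],A[0])))
print(bp(*cc[k],165), -R.T@t)
E
```

```text
[ 279   88   61   31 1022] [312.81996086 102.84735812]
[278 213  48  30 508] [303.48425197 227.89566929]
[270  91   7   6  19] [273.15789474  93.15789474]
[ 228  134   50   95 3712] [250.23248922 179.82489224]
((252.5, 181.0), (94.0, 49.0), 90.0)
[228. 134.] [ 539. -157.  165.]
[277. 134.] [ 581. -172.  165.]
[277. 228.] [ 550. -261.  165.]
[228. 228.] [ 504. -244.  165.]
rough y ang 69.65816302058549
[ 543.02600243 -204.15959601  165.        ] [ 576.44490263 -133.46393815  433.35182832]
```

Emit:
move_arm(plan="-4 -9 10 0; 0 0 30 0; 0 0 30 0; 0 0 20 0; 0 0 20 0; 0 0 20 0; 0 0 18 0; 0 0 0 0")

```text
clock: 11.3
tcp_pos: [537.2, -207.6, 146.0]
tool_rot: [-0.004, 0.821, 0.571, -0.002]
wrist_force: [-1.6, 0.3, -0.0]
opening: 0.939
grasp_force: 0.0
```

Emit:
move_arm(plan="0 0 0 0; 0 0 0 0; 0 0 0 0; 0 0 0 0; 0 0 0 0", grip=52, squeeze=20)

```text
clock: 11.72
tcp_pos: [540.1, -209.4, 151.5]
tool_rot: [0.001, 0.821, 0.571, 0.0]
wrist_force: [-0.7, 0.1, -0.6]
opening: 0.609
grasp_force: 0.0
```

```bash
python3 - <<'E'
from h import *
a=snap("wrist","c");w("wrist","crown",1);b=manip.camera("side")
cv2.imwrite("pics/c2.png",np.hstack([cv2.resize(a,(400,300)),cv2.resize(b[180:330,180:380],(400,300))])[:,:,::-1])
to([539,-209,150])
E
```

```text
wrist crown 0.76 [ 270. -210.   23.] [ 16. 270.]
tcp [ 539.8 -209.2  150.8] shift [-0.1 -0.8  0.8] F [-0.6  0.2 -0.2] open 0.61 t 11.8667
```

View pics/c2.png

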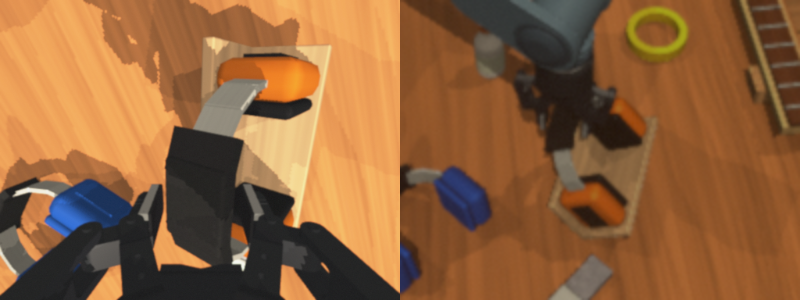

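Emit:
move_arm(plan="0 3 0 0; 0 4.2 -5.4 0; 0 4.3 -5.4 0; 0 4.6 -5.2 0; 0 4.7 -5.2 0; 0 5 -4.8 0; 0 5.1 -4.8 0; 0 5.4 -4.4 0; 0 5.6 -4.3 0; 0 0 0 0; 0 0 0 0")

```text
clock: 12.78
tcp_pos: [579.3, -223.9, 190.0]
tool_rot: [0.0, 0.821, 0.571, 0.0]
wrist_force: [-2.9, 0.2, 2.3]
opening: 0.609
grasp_force: 1.1
```

```bash
python3 - <<'E'
from h import *
a=snap("wrist","d");b=manip.camera("side")
cv2.imwrite("pics/d2.png",np.hstack([cv2.resize(a,(400,300)),cv2.resize(b[180:330,180:380],(400,300))])[:,:,::-1])
p,R,o=tool();to(p)
E
```

```text
tcp [ 578.6 -223.5  189.4] shift [0. 0. 0.] F [-3.2 -0.1  0.9] open 0.61 t 12.8833
```

View pics/d2.png

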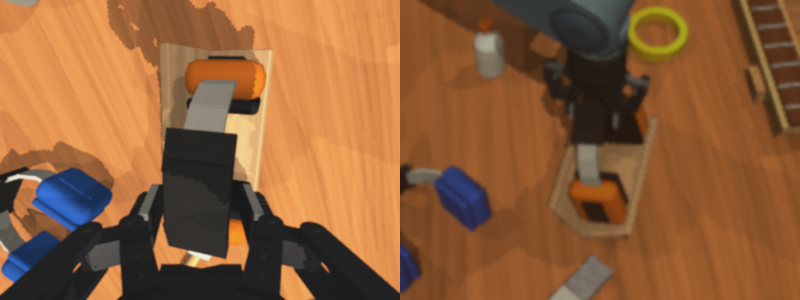

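The pad has come up with the finger under a light 3 N push. Left image: pad at (200,190) between the fingers. I'll continue with the remaining turn.

Emit:
move_arm(plan="0 5.7 -3.9 0; 0 5.9 -3.8 0; 0 6 -3.4 0; 0 6.2 -3.2 0; 0 6.4 -2.9 0; 0 6.5 -2.7 0; 0 0 0 0; 0 0 0 0")

```text
clock: 13.55
tcp_pos: [613.7, -236.6, 209.8]
tool_rot: [0.0, 0.821, 0.571, 0.0]
wrist_force: [-1.5, 0.4, 0.8]
opening: 0.607
grasp_force: 0.4
```

```bash
python3 - <<'E'
from h import *
a=snap("wrist","e");w("wrist","crown",1);w("wrist","ear_defenders",1);b=manip.camera("side");w("side","ear_defenders",1);w("side","crown",1)
cv2.imwrite("pics/e2.png",np.hstack([cv2.resize(a,(400,300)),cv2.resize(b[180:330,180:380],(400,300))])[:,:,::-1])
p,R,o=tool();to(p)
E
```

```text
wrist crown 0.81 [ 609. -236.  202.] [252. 248.]
wrist ear_defenders 0.83 [ 608. -232.   69.] [252. 178.]
side ear_defenders 0.95 [ 608. -237.   66.] [287. 265.]
side crown 0.7 [ 614. -235.  198.] [290. 238.]
tcp [ 613.  -236.3  209.5] shift [0. 0. 0.] F [-0.7  0.4 -0.6] open 0.6 t 13.85
```

View pics/e2.png

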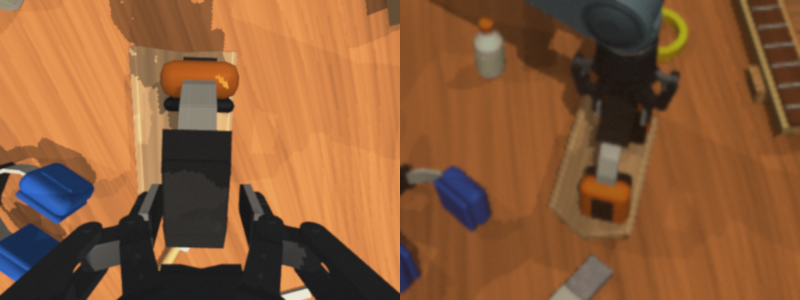

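Upright now: crown near (611,-236,200) and origin near (608,-235,67), so it stands within a degree or two. I'll grip the pad.

Emit:
move_arm(plan="0 0 2 0; 0 0 0 0; 0 0 0 0; 0 0 0 0; 0 0 0 0; 0 0 0 0", grip=30, squeeze=45)

```text
clock: 14.35
tcp_pos: [613.4, -236.5, 208.9]
tool_rot: [0.0, 0.821, 0.571, 0.0]
wrist_force: [-2.8, 1.4, 5.4]
opening: 0.505
grasp_force: 45.3
```

Emit:
move_arm(plan="0 0 -5 0; 0 0 -10 0; 0 0 -15 0; 0 0 -20 0; 0 0 -20 0; 0 0 -20 0; 0 0 -20 0; 0 0 -20 0; 0 0 -10 0; 0 0 0 0; 0 0 0 0")

```text
clock: 15.27
tcp_pos: [613.2, -236.5, 347.6]
tool_rot: [0.0, 0.821, 0.571, 0.0]
wrist_force: [0.5, 0.4, -2.9]
opening: 0.502
grasp_force: 46.1
```

```bash
python3 - <<'E'
from h import *
p,R,o=tool();b=manip.camera("side");w("side","ear_defenders",1);w("side","crown",1)
a=snap("wrist","f");w("wrist","crown",1);w("wrist","ear_defenders",1)
cv2.imwrite("pics/f2.png",np.hstack([cv2.resize(a,(400,300)),cv2.resize(b[130:280,200:400],(400,300))])[:,:,::-1])
print(R.round(3),o["grasp_force"]);to(p);print(R[:,1])
E
```

```text
side ear_defenders 0.93 [ 610. -238.  203.] [289. 238.]
side crown 0.78 [ 615. -235.  337.] [293. 207.]
wrist crown 0.65 [ 273. -209.   22.] [ 63. 202.]
wrist ear_defenders 0.72 [ 353. -314.   51.] [128. 248.]
[[ 0.348  0.937  0.   ]
 [ 0.937 -0.348 -0.   ]
 [-0.     0.    -1.   ]] 46.05297836926184
tcp [ 612.9 -236.3  346.3] shift [-0.1  0.4 -1.3] F [ 0.   0.3 -2.6] open 0.5 t 15.5667
[ 9.37340790e-01 -3.48413762e-01  3.06624446e-04]
```

View pics/f2.png

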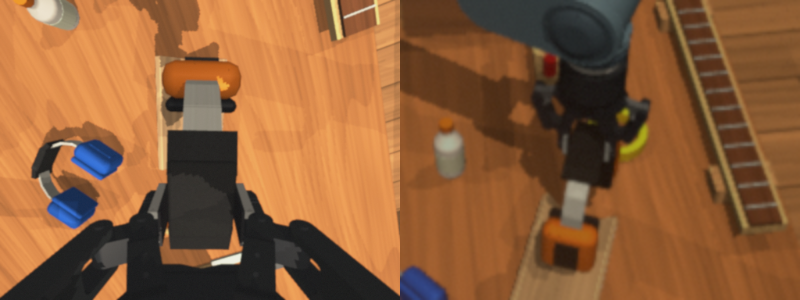

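Held upright, with the opening matching the 44 mm pad. I'll carry it above the seat and turn the tool 73°.

Emit:
move_arm(plan="8 -3 -6 0; 16 -6 -9 0; 21 -7.5 -9 0; 21 -7.5 -9 0; 21 -7.5 0 0; 21 -7.5 0 0; 21 -7.5 0 0; 21 -7.5 0 0; 21 -7.5 0 0; 21 -7.5 0 0; 21 -7.5 0 0; 21 -7.5 0 0; 21 -7.5 0 0; 21 -7.5 0 0; 21 -7.5 0 0; 21 -7.5 0 0; 21 -7.5 0 0; 21 -7.5 0 0; 14 -6 0 0; 6 -2 0 0")

```text
clock: 17.23
tcp_pos: [616.4, 170.5, 381.7]
tool_rot: [-0.0, 0.82, 0.572, 0.001]
wrist_force: [-0.1, -0.1, -2.6]
opening: 0.499
grasp_force: 46.1
```

Emit:
move_arm(plan="0 0 0 2; 0 0 0 4; 0 0 0 5; 0 0 0 5; 0 0 0 5; 0 0 0 5; 0 0 0 5; 0 0 0 5; 0 0 0 5; 0 0 0 5; 0 0 0 5; 0 0 0 5; 0 0 0 5; 0 0 0 5; 0 0 0 4; 0 0 0 2; 0 0 0 1; 0 0 0 0; 0 0 0 0")

```text
clock: 18.82
tcp_pos: [617.2, 167.3, 381.0]
tool_rot: [0.0, 1.0, -0.029, 0.0]
wrist_force: [0.2, 0.3, -2.6]
opening: 0.501
grasp_force: 46.0
```

```bash
python3 - <<'E'
from h import *
p,R,o=tool()
for cam in("side","top","wrist"):
    manip.camera(cam)
    for l in("hanger_seat","hanger_knob","hanger_hinge","crown","ear_defenders"): w(cam,l,1)
print(R.round(3),o["grasp_force"]);to([616.5,168,184])
E
```

```text
side hanger_seat 0.69 [620. 170. 170.] [272. 142.]
side hanger_knob 0.96 [613.  60. 208.] [275. 158.]
side hanger_hinge 0.59 [627. 288. 166.] [269. 119.]
side crown 0.88 [ 278. -214.   25.] [175. 277.]
top hanger_seat 0.71 [621. 173. 171.] [192. 159.]
top hanger_knob 0.9 [613.  58. 211.] [238. 157.]
top crown 0.68 [ 270. -209.   27.] [344. 299.]
top ear_defenders 0.69 [612. 169. 238.] [189. 156.]
wrist hanger_seat 0.69 [607.  59. 207.] [356. 174.]
wrist hanger_knob 0.75 [610.  60. 205.] [355. 170.]
wrist hanger_hinge 0.92 [622. 286. 170.] [159. 165.]
wrist crown 0.72 [ 271. -210.   24.] [452. 303.]
wrist ear_defenders 0.75 [614. 173. 241.] [252. 182.]
[[ 0.998 -0.059  0.   ]
 [-0.059 -0.998 -0.   ]
 [ 0.     0.    -1.   ]] 45.98126331955427
tcp [617.2 167.4 380.7] shift [ -0.8  -0.5 196.7] F [ 0.7 -0.5 -2.6] open 0.5 t 19.7167
```

Emit:
move_arm(plan="0 0 6 0; 0 0 14 0; 0 0 18 0; 0 0 18 0; 0 0 18 0; 0 0 18 0; 0 0 18 0; 0 0 18 0; 0 0 18 0; 0 0 16 0; 0 0 12 0; 0 0 7 0; 0 0 4 0; 0 0 2 0; 0 0 0 0; 0 0 0 0")

```text
clock: 21.05
tcp_pos: [617.8, 167.5, 194.7]
tool_rot: [-0.0, 1.0, -0.03, 0.001]
wrist_force: [0.4, -0.2, -2.4]
opening: 0.501
grasp_force: 46.0
```

Emit:
move_arm(plan="0 0 1 0; 0 0 1 0; 0 0 1 0; 0 0 1 0; 0 0 0 0; 0 0 0 0")

```text
clock: 21.55
tcp_pos: [617.2, 167.4, 189.6]
tool_rot: [0.0, 1.0, -0.03, -0.0]
wrist_force: [0.8, 0.4, -2.0]
opening: 0.496
grasp_force: 46.0
```

```bash
python3 - <<'E'
from h import *
p,R,o=tool();b=snap("side","g");w("side","crown",1);w("side","ear_defenders",1)
a=manip.camera("wrist");w("wrist","crown",1)
cv2.imwrite("pics/g2.png",np.hstack([cv2.resize(a,(400,300)),cv2.resize(b[60:210,180:380],(400,300))])[:,:,::-1])
to(p)
E
```

```text
side crown 0.8 [620. 168. 180.] [272. 140.]
side ear_defenders 0.87 [ 357. -316.   51.] [202. 301.]
wrist crown 0.79 [619. 168. 182.] [256. 243.]
tcp [617.3 167.4 189.8] shift [-0.1  0.   0.2] F [-0.3  0.1 -2.1] open 0.5 t 21.8
```

View pics/g2.png

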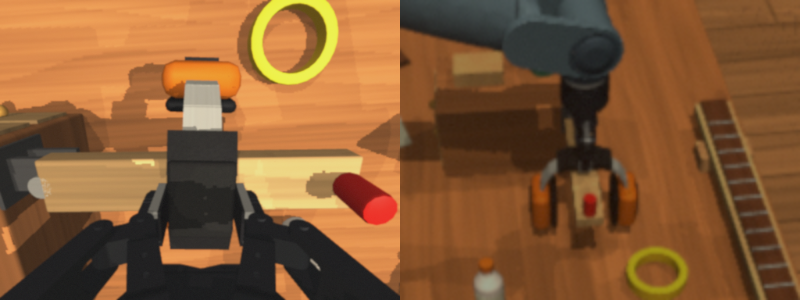

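The set is over the bar with a cup on each side (right panel, 540 and 622, bar at 588) and no contact yet. I'll lower it gently.

Emit:
move_arm(plan="-0.5 0 1.5 0; 0 0 1.5 0; 0 0 1.5 0; 0 0 1 0; 0 0 1 0; 0 0 0 0; 0 0 0 0")

```text
clock: 22.38
tcp_pos: [616.7, 167.4, 183.1]
tool_rot: [0.0, 1.0, -0.03, -0.0]
wrist_force: [0.0, 0.1, -2.4]
opening: 0.499
grasp_force: 46.0
```

Emit:
move_arm(plan="0 0 0.5 0; 0 0 0.5 0; 0 0 0.5 0; 0 0 0.5 0; 0 0 0 0; 0 0 0 0")

```text
clock: 22.88
tcp_pos: [616.7, 167.5, 181.1]
tool_rot: [0.0, 1.0, -0.03, -0.0]
wrist_force: [-0.1, 0.4, -1.9]
opening: 0.505
grasp_force: 46.0
```

Emit:
move_arm(plan="0 0 0.5 0; 0 0 0.5 0; 0 0 0 0; 0 0 0 0")

```text
clock: 23.22
tcp_pos: [616.7, 167.4, 180.1]
tool_rot: [0.0, 1.0, -0.03, -0.0]
wrist_force: [-0.7, -0.1, -2.7]
opening: 0.505
grasp_force: 46.0
```

Emit:
move_arm(plan="0 0 0.5 0; 0 0 0.5 0; 0 0 0.5 0; 0 0 0 0; 0 0 0 0")

```text
clock: 23.63
tcp_pos: [616.9, 167.5, 179.7]
tool_rot: [0.0, 1.0, -0.03, 0.0]
wrist_force: [-4.2, -0.6, 4.7]
opening: 0.499
grasp_force: 47.0
```

Emit:
move_arm(plan="0 0 0.5 0; 0 0 0.5 0; 0 0 0 0; 0 0 0 0")

```text
clock: 23.97
tcp_pos: [616.9, 167.5, 179.7]
tool_rot: [0.0, 1.0, -0.03, 0.0]
wrist_force: [-6.3, -1.2, 9.8]
opening: 0.504
grasp_force: 47.4
```

Contact at TCP z 179.7, about 10 N. I'll relax the squeeze, then open a little at a time.

Emit:
move_arm(plan="0 0 0 0; 0 0 0 0; 0 0 0 0", squeeze=20)

```text
clock: 24.22
tcp_pos: [616.9, 167.5, 179.7]
tool_rot: [0.0, 1.0, -0.03, 0.0]
wrist_force: [-7.0, -0.6, 8.3]
opening: 0.501
grasp_force: 47.4
```

Emit:
move_arm(plan="0 0 -0.5 0; 0 0 0 0; 0 0 0 0; 0 0 0 0", grip=45)

```text
clock: 24.55
tcp_pos: [616.8, 167.5, 177.8]
tool_rot: [-0.0, 1.0, -0.03, 0.0]
wrist_force: [-0.6, 0.8, -0.4]
opening: 0.524
grasp_force: 0.2
```

Emit:
move_arm(plan="0 0 0 0; 0 0 0 0; 0 0 0 0", grip=48)

```text
clock: 24.8
tcp_pos: [616.7, 167.4, 178.0]
tool_rot: [0.0, 1.0, -0.03, -0.0]
wrist_force: [-0.2, -1.1, -0.2]
opening: 0.562
grasp_force: 0.0
```

Emit:
move_arm(plan="0 0 0 0; 0 0 0 0; 0 0 0 0; 0 0 0 0; 0 0 0 0; 0 0 0 0", grip=70)

```text
clock: 25.3
tcp_pos: [616.8, 167.4, 178.2]
tool_rot: [-0.0, 1.0, -0.03, 0.0]
wrist_force: [0.7, 0.4, 0.2]
opening: 0.825
grasp_force: 0.0
```

```bash
python3 - <<'E'
from h import *
p,R,o=tool();b=snap("side","i");w("side","crown",1);w("side","ear_defenders",1)
a=manip.camera("wrist");w("wrist","crown",1)
cv2.imwrite("pics/i2.png",np.hstack([cv2.resize(a,(400,300)),cv2.resize(b[60:210,180:380],(400,300))])[:,:,::-1])
to(p)
E
```

```text
side crown 0.93 [621. 169. 169.] [272. 142.]
side ear_defenders 0.95 [ 358. -313.   50.] [202. 300.]
wrist crown 0.71 [616. 167. 170.] [257. 246.]
tcp [616.8 167.5 178.2] shift [-0.  0. -0.] F [-0.5  0.9  1.1] open 0.82 t 25.55
```

View pics/i2.png

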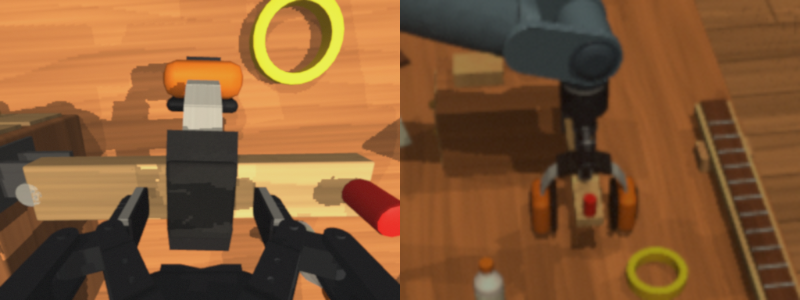

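It rests flat on the bar (crown z about 170) and the fingers are clear. I'll retreat straight up and check.

Emit:
move_arm(plan="0 0 -5 0; 0 0 -10 0; 0 0 -20 0; 0 0 -30 0; 0 0 -30 0; 0 0 -30 0; 0 0 -30 0; 0 0 0 0; 0 0 0 0; 0 0 0 0; 0 0 0 0; 0 0 0 0")

```text
clock: 26.55
tcp_pos: [616.1, 167.4, 331.5]
tool_rot: [0.0, 1.0, -0.03, -0.001]
wrist_force: [-0.1, 0.6, -0.5]
opening: 0.819
grasp_force: 0.0
```

```bash
python3 - <<'E'
from h import *
b=manip.camera("side");w("side","crown",1);w("side","hanger_knob",1);w("side","hanger_hinge",1)
a=manip.camera("wrist");w("wrist","crown",1);w("wrist","ear_defenders",1);w("wrist","hanger_knob",1);w("wrist","hanger_hinge",1)
cv2.imwrite("pics/j2.png",np.hstack([cv2.resize(a,(400,300)),cv2.resize(b[60:210,180:380],(400,300))])[:,:,::-1])
p,R,o=tool();to(p)
E
```

```text
side crown 0.88 [621. 167. 170.] [272. 142.]
side hanger_knob 0.62 [614.  60. 207.] [275. 158.]
side hanger_hinge 0.86 [628. 287. 167.] [270. 119.]
wrist crown 0.85 [ 273. -208.   25.] [468. 319.]
wrist ear_defenders 0.67 [616. 170.  44.] [255. 152.]
wrist hanger_knob 0.66 [609.  61. 212.] [373. 186.]
wrist hanger_hinge 0.96 [625. 293. 173.] [137. 173.]
tcp [616.8 167.4 333.2] shift [0. 0. 0.] F [-0.1 -0.1 -0.1] open 0.82 t 27.0
```

View pics/j2.png

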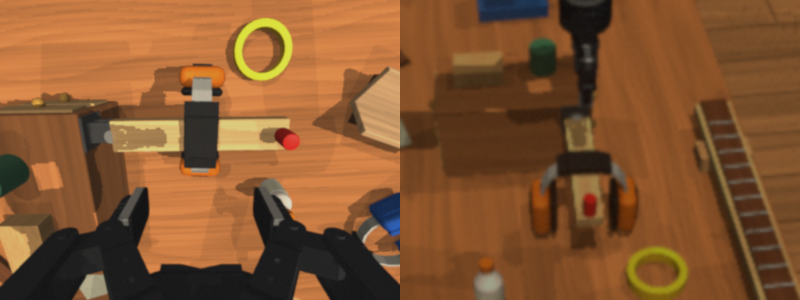

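The ear defenders hang square on the bar with a cup on each side. The bar is at its stop and nothing else has moved.

```bash
python3 -c "
from cell import manip
print(manip.hand_in())"
```

```text
the job is handed in; nothing more can be done
None
```

The bar is swung out to its stop, and the orange ear defenders hang straight and still on it by the headband pad, one cup on each side. The bottle, tape roll and brush were left alone, and the job was handed in at about 27 s of the 64 s allowed; no verdict came back.

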